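# Collect the glazed samples into the sample caddy

## Robot

A 6-joint arm with a two-finger parallel gripper is mounted at the origin on the work surface. World frame = base frame: x ahead of the robot, y to its left, z up, the work surface at z = 0. Lengths are in m, angles in rad, forces in N, time in s.
With the tool pointing down it reaches from about 0.3 to 0.875 m from the base axis. Payload 6.4 kg.
Tool frame: the origin (TCP) lies at the very end of the fingers, on their centre line; the grasp point (between the pads) lies 19 mm behind it; z points along the fingers, y is the line along which they close (so a half turn about z gives the same grasp; the last joint's range is limited). The gripper opens to 85 mm and grips with 20 to 120 N. Pads are 22 mm wide; open, the fingers measure 114 mm over their backs; the gripper's body (76 mm by 85 mm) begins 54 mm behind the grasp point. The pads swing forward as they close: fully open they stand 13 mm farther back than shut.
Start: joints at [1.012, 0.181, 1.607, -0, 1.354, -0.206], TCP at [0.199, 0.54, 0.231] pointing down, gripper open.
Joint ranges: [-2.99, 2.99], [-0.89, 2.07], [0.3, 2.58], [-1.14, 4.28], [0, 2.63], [-3.12, 3.12]. Speed limits (rad/s): [2.57, 2.57, 3.01, 3.14, 3.14, 3.14].

## Interface

Orientations are given as a unit quaternion [w, x, y, z].
In Python, from bench import ctrl gives the robot as it stands.
- The arm moves only by the tool jog_arm, never from a script. Its argument "series" is a list that holds one entry, the list of rows, each a list of 7 numbers: the shift along the tool's x, y, z in mm, then the turn, a rotation vector about the tool's x, y, z in rad, then the finger opening in mm, from 0 to 85.4. In form: [[[tx, ty, tz, rx, ry, rz, gripper], ...]]. A call has exactly 10 rows; each row shifts and turns the commanded pose from where the row before left it, along the tool's axes as they then stand; what a row does not reach is not made up. A row lasts 1/10 s, in which the tool goes at most 50 mm and 8.59 degrees, less where a joint would pass 70% of its speed; a pose out of reach is approached as far as the arm can. A call with a gripper value outside its range is refused whole. The fingers move at their own pace and stop on an object; the grip force is fixed at half the most. Time passes only in rows, so rows that do not move let the fingers close, or fill a call up. It gives the time, the measured TCP pose, the force, the opening and the grip force at its end, in the units of the state.
- ctrl.get_obs(): the state, without advancing time (a new reading comes with each control period).
- ctrl.camera(name): name is "scene" or "top"; returns a dict with "frame" (480x640x3 uint8, blue, green, red), "z_map" (480x640 float32, m along the optical axis (not along the pixel's ray), 0 where there is no reading), "fx", "fy", "cx", "cy" (pixels), "xyz" and "rotation" of the camera in the world. Camera axes: x right, y down, z forward; pixel columns grow to the right and rows downward; lengths in m; the calibration is good to about 2 mm. A picture is of the moment at which its call begins.
- ctrl.hand_in(): hands the job in; it is judged then, once.
The state is a dict: "time_s": time; "q": joint angles; "dq": joint speeds; "joint_efforts": joint torques, N m; "eef_pos": TCP position; "eef_rot": TCP orientation; "wrist_force": force on the tool from outside, world axes, zero at the start; "torque": the same for the moment, N m; "opening": opening from 0.0 (shut) to 1.0 (fully open); "grasp_force": force on a finger pad.
Only numpy, scipy, OpenCV 4.12 (cv2) and the standard library are available. Lean on these libraries where they do the work, as an engineer would, in place of code of your own. Each camera call takes 0.05 s, during which the arm holds its last target. There are 200 camera calls.

## Task

Gather the four glazed samples (blue cup, green tile, yellow vase, red jar) into the wooden caddy, each standing or lying right way up on the floor of the bay lined in its own colour, and set them down gently, not dropped. The green tile is the top of a pile: lift it off without dragging the two unglazed tiles beneath. Leave all the unglazed pieces (cup, vase, jar and the two tiles) where they are.

Things in the scene. Friction and masses are not known exactly. Their poses are not given: they have to be found in the camera images.
- caddy: Square wooden tray, fixed, 224 x 224 mm, walls 30 mm high, 6 mm thick, one wall each way across the middle: four open bays 103 x 103 mm inside, floor 6 mm above the table. Origin: centre of its underside; walls along its x and y; any yaw. Bay centres in its frame (x, y, mm): blue-lined (54.5, 54.5), green (-54.5, 54.5), yellow (-54.5, -54.5), red (54.5, -54.5).
- blue_cup: Blue-glazed open cup without handle, straight-sided, 56 mm across, 66 mm high, wall 4 mm, about 0.13 kg. Origin: centre of its underside; z up. Belongs in the blue-lined bay.
- green_tile: Green-glazed flat tile, 75 x 45 x 12 mm (x, y, z), about 0.09 kg, lying on top of the pile of three tiles, its underside 24 mm above the table. Origin: centre of its underside; x along its length, z up. Belongs in the green-lined bay.
- yellow_vase: Yellow-glazed bud vase, 90 mm high: round belly 52 mm across between 18 and 30 mm height, narrowing to a straight neck 22 mm across from 50 to 84 mm height, lip 28 mm across at the top; about 0.16 kg. Origin: centre of its underside; z up. Belongs in the yellow-lined bay.
- red_jar: Red-glazed jar closed by a lid that is fast to it: straight-sided body 54 mm across up to 50 mm height, small knob (14 mm across) on top reaching 66 mm; about 0.17 kg. Origin: centre of its underside; z up. Belongs in the red-lined bay.
- plain_cup: Unglazed pinkish-beige cup, same shape and size as the blue one, loose. Origin: centre of its underside. Not to be moved.
- plain_vase: Unglazed pinkish-beige vase, same shape and size as the yellow one, loose. Origin: centre of its underside. Not to be moved.
- plain_jar: Unglazed pinkish-beige jar, same shape and size as the red one, loose. Origin: centre of its underside. Not to be moved.
- middle_tile: Unglazed cream tile, same size as the green one, loose, flat on the bottom tile and turned across it, directly under the green tile, its top 24 mm above the table. Origin: centre of its underside; x along its length. Not to be moved.
- bottom_tile: Unglazed pinkish-beige tile, same size as the green one, loose, flat on the table at the bottom of the pile. Origin: centre of its underside; x along its length. Not to be moved.

How it is judged:
At the end, for the whole second after the job is handed in: Each glazed sample upright (within 0.12 rad), at rest and released, its underside within 5 mm of the floor of the bay of its own colour; the unglazed cup, vase and jar within 15 mm, the two unglazed tiles within 12 mm, of where they began (x of blue_cup in the frame of caddy between 0.018 and 0.091 m and y of blue_cup in the frame of caddy between 0.018 and 0.091 m and z of each of blue_cup, green_tile, yellow_vase, red_jar in the frame of caddy below 0.011 m and angle between each of blue_cup, green_tile, yellow_vase, red_jar's own z axis and vertical below 0.12 rad and linear speed of each of blue_cup, green_tile, yellow_vase, red_jar below 0.02 m/s and x of green_tile in the frame of caddy between -0.091 and -0.018 m and y of green_tile in the frame of caddy between 0.018 and 0.091 m and x of yellow_vase in the frame of caddy between -0.091 and -0.018 m and y of yellow_vase in the frame of caddy between -0.091 and -0.018 m and x of red_jar in the frame of caddy between 0.018 and 0.091 m and y of red_jar in the frame of caddy between -0.091 and -0.018 m and distance of each of plain_cup, plain_vase, plain_jar from where it was at the start of the episode below 0.015 m and distance of each of bottom_tile, middle_tile from where it was at the start of the episode below 0.012 m); the robot touches nothing.
It fails at once if a glazed sample is dropped or slammed down (moving over 0.7 m/s with its underside within 25 mm of the table) ((height (world z) of blue_cup below 0.025 m and linear speed of blue_cup above 0.7 m/s) or (height (world z) of green_tile below 0.025 m and linear speed of green_tile above 0.7 m/s) or (height (world z) of yellow_vase below 0.025 m and linear speed of yellow_vase above 0.7 m/s) or (height (world z) of red_jar below 0.025 m and linear speed of red_jar above 0.7 m/s)).
It fails at once if the unglazed cup, vase or jar is shifted by more than 15 mm (distance of any of plain_cup, plain_vase, plain_jar from where it was at the start of the episode above 0.015 m).
It fails at once if an unglazed tile of the pile is dragged by more than 12 mm (distance of any of bottom_tile, middle_tile from where it was at the start of the episode above 0.012 m).
It also fails if it takes over 120 s, if anything falls off the work surface, if the arm or the gripper's body presses on something with over 40 N, if the wrist force passes 120 N, or if a joint passes its speed limit or range.

## Working session

There is one attempt and no reset: what is moved stays moved. The work goes in short steps, Python scripts to look and compute and a tool call to move; the robot and the scene stay as the last step left them, time stands still between calls to the robot, and variables do not carry over. Pictures are saved under pics/ and viewed, at most 14 in all, crops included, and the job is handed in when it is done.

Besides the shell and the picture viewer there is one more tool, called by a JSON object that holds its "method" and its "body". jog_arm: Moves the arm, as the interface text tells. Its arguments: {"type":"object","properties":{"series":{"type":"array"}},"required":["series"]}

```bash
mkdir -p pics
cat > h.py <<'E'
import numpy as np,cv2
from bench import ctrl
def snap(n):
    c=ctrl.camera(n); np.savez(f'{n}.npz',**c); return c
def world(c,u,v,z=None):
    d=np.array([(u-c['cx'])/c['fx'],(v-c['cy'])/c['fy'],1.0])
    R=np.array(c['rotation']).reshape(3,3); o=np.array(c['xyz'])
    if z is None: return o+R@(d*c['z_map'][int(v),int(u)])
    r=R@d; return o+r*(z-o[2])/r[2]
E
python3 - <<'E'
from h import *
for n in('top','scene'):
    c=snap(n); cv2.imwrite(f'pics/{n}0.png',c['frame']); print(n,c['xyz'],c['rotation'],c['fx'],c['cx'],c['cy'])
print(ctrl.get_obs())
E
```

```text
top [ 0.3602892  -0.04941347  1.11217868] [ 0.05864945 -0.69844159  0.71113768 -0.05497979] 617.3992746129571 316.7758610627958 243.20118691966178
scene [ 1.2112639  -0.09936661  0.67408133] [-0.29721379  0.67462317  0.6124934  -0.28530575] 433.75240030392774 314.55986372052 230.92336033921433
{'time_s': 0.1, 'q': array([ 1.01176776e+00,  1.81488273e-01,  1.60792587e+00, -2.31061105e-05,
        1.35380263e+00, -2.06300967e-01]), 'dq': array([ 0.00131661, -0.00035835, -0.00218883, -0.00178133,  0.000208  ,
       -0.00081166]), 'joint_efforts': array([ 8.13910833e-05, -4.45880949e+01, -3.52231336e+01, -3.22948645e-04,
        4.20459794e-03, -2.05373476e-05]), 'eef_pos': array([0.19835383, 0.53916172, 0.23045351]), 'eef_rot': array([-2.92752594e-04,  1.75448430e-01,  9.84488288e-01, -7.57534639e-04]), 'wrist_force': array([ 0.12399632, -0.48243964, -0.12548741]), 'torque': array([-0.0231103 ,  0.04825438, -0.02266355]), 'grasp_force': 0.0, 'opening': 1.0022177343163041}
```

Rotation is a quaternion; I'll fix the helper.

```bash
sed -i "s/R=np.array(c\['rotation'\]).reshape(3,3)/w,*x=c['rotation']; R=Rot.from_quat([*x,w]).as_matrix()/; 1a from scipy.spatial.transform import Rotation as Rot" h.py; cat h.py | tail -6
```

```text
c=ctrl.camera(n); np.savez(f'{n}.npz',**c); return c
def world(c,u,v,z=None):
    d=np.array([(u-c['cx'])/c['fx'],(v-c['cy'])/c['fy'],1.0])
    w,*x=c['rotation']; R=Rot.from_quat([*x,w]).as_matrix(); o=np.array(c['xyz'])
    if z is None: return o+R@(d*c['z_map'][int(v),int(u)])
    r=R@d; return o+r*(z-o[2])/r[2]
```

View pics/top0.png

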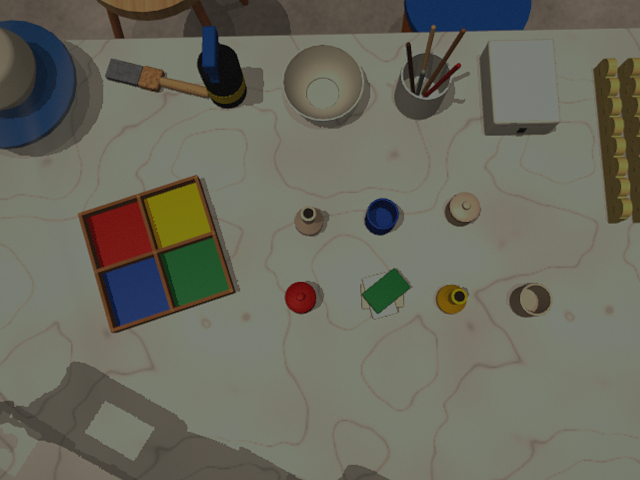

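View pics/scene0.png

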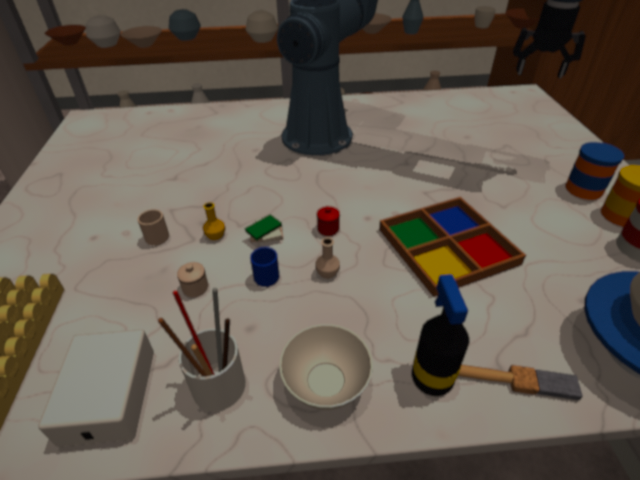

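Top view: caddy centred near (157,253); red jar (301,297), tile pile (386,292), yellow vase (452,299; lip 459,296), blue cup (381,216), plain vase (309,219), plain jar (463,208), plain cup (531,299). The scene view confirms the same layout; the arm is clear at the left.

Run:
```python
from h import *
c=dict(np.load('top.npz')); f=c['frame']; hsv=cv2.cvtColor(f,cv2.COLOR_BGR2HSV)
x0,y0=270,180
cv2.imwrite('pics/crop0.png',cv2.resize(f[180:330,270:560],None,fx=2.7,fy=2.7,interpolation=cv2.INTER_CUBIC)[:, :783])
vv,uu=np.mgrid[0:480,0:640]
w,*x=c['rotation'];R=Rot.from_quat([*x,w]).as_matrix()
P=np.stack([(uu-c['cx'])/c['fx'],(vv-c['cy'])/c['fy'],np.ones_like(uu)],-1)*c['z_map'][...,None]@R.T+c['xyz']
np.save('P.npy',P)
def circ(name,box,zlo,zhi):
    u0,v0,u1,v1=box; p=P[v0:v1,u0:u1].reshape(-1,3); p=p[(p[:,2]>zlo)&(p[:,2]<zhi)]
    (cx,cy),r=cv2.minEnclosingCircle(p[:,:2].astype(np.float32)*1000)
    print(name,len(p),'c',round(cx,1),round(cy,1),'r',round(r,1),'zmax',p[:,2].max().round(4),'mean',(p[:,:2].mean(0)*1000).round(1))
circ('blue cup',(360,190,405,245),.055,.075)
circ('red body',(280,275,325,320),.042,.056)
circ('red knob',(280,275,325,320),.058,.075)
circ('yel lip',(430,275,475,320),.08,.1)
circ('yel all',(430,275,475,320),.015,.04)
circ('pl vase lip',(290,195,330,240),.08,.1)
circ('pl jar',(440,185,485,230),.042,.056)
circ('pl cup',(505,275,555,325),.055,.075)
m=(cv2.inRange(hsv,(45,80,30),(85,255,255))>0); m[:, :355]=0;m[:,415:]=0;m[:260]=0;m[320:]=0
p=P[m]; p=p[p[:,2]>.028]; print('tile',cv2.minAreaRect(p[:,:2].astype(np.float32)*1000),np.median(p[:,2]))
p=P[170:340,70:245].reshape(-1,3); p=p[(p[:,2]>.022)&(p[:,2]<.045)]
print('caddy',cv2.minAreaRect(p[:,:2].astype(np.float32)*1000),np.median(p[:,2]))
print('table z',np.median(P[340:360,300:400,2]))
for n,u,v in(('red',117,233),('yel',180,213),('green',197,270),('blue',137,292)): print(n,P[v,u].round(4))
```

```text
blue cup 273 c 579.8 -159.8 r 28.4 zmax 0.0695 mean [ 580.1 -159.4]
red body 663 c 439.5 -14.4 r 27.3 zmax 0.056 mean [438.5 -14.6]
red knob 61 c 442.3 -16.1 r 18.8 zmax 0.0689 mean [439.4 -15.2]
yel lip 202 c 433.4 -278.5 r 13.5 zmax 0.095 mean [ 433.  -278.4]
yel all 338 c 432.7 -278.3 r 26.0 zmax 0.04 mean [ 429.9 -270.2]
pl vase lip 185 c 578.2 -30.8 r 13.2 zmax 0.0947 mean [577.9 -30.8]
pl jar 640 c 593.2 -305.2 r 27.8 zmax 0.056 mean [ 591.1 -304. ]
pl cup 330 c 427.7 -413.4 r 28.4 zmax 0.0698 mean [ 427.5 -413. ]
tile ((416.6108093261719, -121.5200424194336), (43.894325256347656, 182.9899444580078), 37.752525329589844) 0.0351060341937659
caddy ((526.0955810546875, 244.72677612304688), (225.47947692871094, 225.79006958007812), 17.714616775512695) 0.02812949044245905
table z -0.0007922649530807124
red [0.5658 0.3195 0.0039]
yel [0.6007 0.2045 0.0054]
green [0.4951 0.1722 0.0037]
blue [0.4571 0.2792 0.0055]
```

View pics/crop0.png

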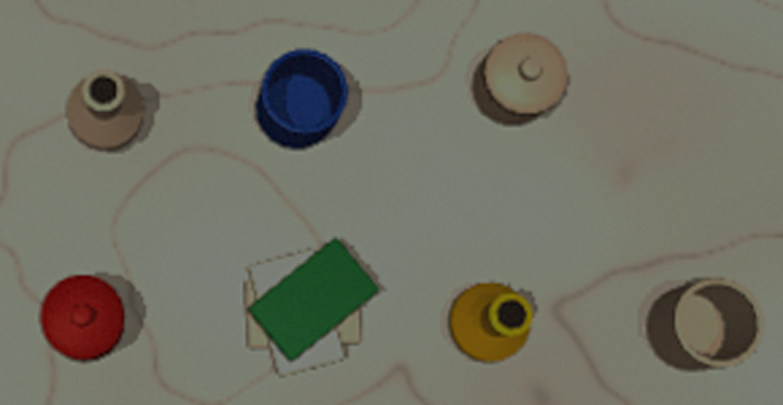

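```bash
cat >> h.py <<'E'
CUP=(579.8,-159.8);RED=(439.5,-14.4);VASE=(433.2,-278.4)
def go(x,y,z,o=None):
    o=o or ctrl.get_obs(); w,*q=o['eef_rot']; R=Rot.from_quat([*q,w]).as_matrix()
    d=np.array([x,y,z])-np.array(o['eef_pos'])*1000
    print('t',o['time_s'],'pos',(np.array(o['eef_pos'])*1000).round(1),'tool shift',(R.T@d).round(1),'yawY',np.degrees(np.arctan2(R[1,1],R[0,1])).round(2),'tilt',np.degrees(np.arccos(-R[2,2])).round(2),'open',round(o['opening']*85.4,1),'grip',o['grasp_force'],'F',np.round(o['wrist_force'],1))
E
python3 - <<'E'
from h import *
go(*RED,230)
c=dict(np.load('top.npz'))
q=[world(c,u,v,.036)*1000 for u,v in((395.9,268.1),(410.4,287.0),(377.4,313.7),(361.5,294.8))]
q=np.array(q)[:,:2];print(q.round(1),q.mean(0).round(1))
e=(q[3]-q[0]+q[2]-q[1])/2; print('len',np.linalg.norm(e),np.degrees(np.arctan2(e[1],e[0])),'wid',np.linalg.norm(q[1]-q[0]))
E
```

```text
t 0.1 pos [198.4 539.2 230.5] tool shift [-417.5 -436.2    1. ] yawY 69.79 tilt 0.09 open 85.6 grip 0.0 F [ 0.1 -0.5 -0.1]
[[ 488.2 -183.3]
 [ 454.6 -207.3]
 [ 409.3 -148.2]
 [ 442.5 -121.6]] [ 448.6 -165.1]
len 75.55431247180726 127.00668208888098 wid 41.31044872714287
```

{"method": "jog_arm", "body": {"series": [[[-33,-34,0,0,0,0,66],[-33,-34,0,0,0,0,66],[-33,-34,0,0,0,0,66],[-33,-34,0,0,0,0,66],[-33,-34,0,0,0,0,66],[-33,-34,0,0,0,0,66],[-33,-34,0,0,0,0,66],[-33,-34,0,0,0,0,66],[-33,-34,0,0,0,0,66],[-33,-34,0,0,0,0,66]]]}}

```text
time_s: 1.1
eef_pos: [0.391, 0.1047, 0.2313]
eef_rot: [0.0, 0.175, 0.984, 0.0]
wrist_force: [1.0, 0.7, 1.0]
opening: 0.774
grasp_force: 0.0
```

{"method": "jog_arm", "body": {"series": [[[-30,-32,0,0,0,0,66],[-30,-32,0,0,0,0,66],[-27,-32,0,0,0,0,66],[0,0,40,0,0,0,66],[0,0,40,0,0,0,66],[0,0,40,0,0,0,66],[0,0,0,0,0,0,66],[0,0,0,0,0,0,66],[0,0,0,0,0,0,66],[0,0,0,0,0,0,66]]]}}

```text
time_s: 2.1
eef_pos: [0.4411, -0.014, 0.1136]
eef_rot: [0.002, 0.175, 0.985, -0.0]
wrist_force: [0.7, -0.1, 0.2]
opening: 0.772
grasp_force: 0.0
```

```bash
python3 -c "
from h import *
go(*RED,12)"
```

```text
t 2.1 pos [441.1 -14.  113.6] tool shift [  1.8  -0.9 101.6] yawY 69.81 tilt 0.25 open 65.9 grip 0.0 F [ 0.7 -0.1  0.2]
```

{"method": "jog_arm", "body": {"series": [[[2,-1,25,0,0,0,66],[0,0,25,0,0,0,66],[0,0,25,0,0,0,66],[0,0,15,0,0,0,66],[0,0,11,0,0,0,66],[0,0,0,0,0,0,66],[0,0,0,0,0,0,48],[0,0,0,0,0,0,48],[0,0,0,0,0,0,48],[0,0,0,0,0,0,48]]]}}

```text
time_s: 3.1
eef_pos: [0.4382, -0.0141, 0.0116]
eef_rot: [0.001, 0.175, 0.984, -0.0]
wrist_force: [-1.6, 0.7, 7.3]
opening: 0.619
grasp_force: 63.4
```

```bash
python3 -c "
from h import *
go(561.4,313.2,150)"
```

```text
t 3.1 pos [438.2 -14.1  11.6] tool shift [  -2.9  349.7 -138.3] yawY 69.79 tilt 0.13 open 52.9 grip 63.35218615480699 F [-1.6  0.7  7.3]
```

{"method": "jog_arm", "body": {"series": [[[0,0,-20,0,0,0,40],[0,0,-40,0,0,0,40],[0,0,-40,0,0,0,40],[0,20,-30,0,0,0,40],[0,40,0,0,0,0,40],[0,40,0,0,0,0,40],[0,40,0,0,0,0,40],[0,40,0,0,0,0,40],[0,40,0,0,0,0,40],[0,40,0,0,0,0,40]]]}}

```text
time_s: 4.1
eef_pos: [0.5273, 0.2318, 0.1407]
eef_rot: [0.0, 0.175, 0.985, 0.0]
wrist_force: [1.1, -0.9, -1.7]
opening: 0.62
grasp_force: 63.7
```

{"method": "jog_arm", "body": {"series": [[[-1,40,0,0,0,0,40],[-2,30,0,0,0,0,40],[0,20,0,0,0,0,40],[0,0,0,0,0,0,40],[0,0,0,0,0,0,40],[0,0,30,0,0,0,40],[0,0,30,0,0,0,40],[0,0,20,0,0,0,40],[0,0,0,0,0,0,40],[0,0,0,0,0,0,40]]]}}

```text
time_s: 5.1
eef_pos: [0.5609, 0.3127, 0.0607]
eef_rot: [-0.0, 0.176, 0.984, -0.0]
wrist_force: [-0.6, 0.1, -1.5]
opening: 0.617
grasp_force: 63.8
```

```bash
python3 -c "
from h import *
go(561.4,313.2,18.5)
c=snap('scene');cv2.imwrite('pics/red1.png',cv2.resize(c['frame'][130:330,340:580],None,fx=2.5,fy=2.5))"
```

```text
t 5.1 pos [560.9 312.7  60.7] tool shift [-0.3  0.7 42.2] yawY 69.74 tilt 0.03 open 52.7 grip 63.75748466933146 F [-0.6  0.1 -1.5]
```

View pics/red1.png

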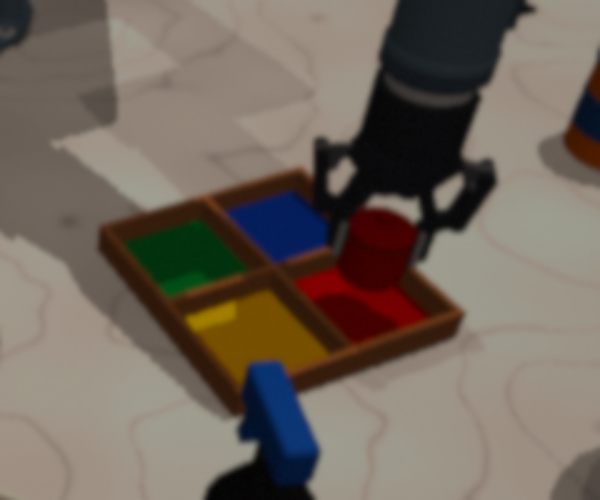

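Jar is upright over the red bay (crop 380,250), fingers clear of the walls. Lowering.

{"method": "jog_arm", "body": {"series": [[[0,0,15,0,0,0,40],[0,0,12,0,0,0,40],[0,0,8,0,0,0,40],[0,0,5,0,0,0,40],[0,0,2.5,0,0,0,40],[0,0,0,0,0,0,40],[0,0,0,0,0,0,64],[0,0,0,0,0,0,64],[0,0,0,0,0,0,64],[0,0,0,0,0,0,64]]]}}

```text
time_s: 6.15
eef_pos: [0.561, 0.3136, 0.018]
eef_rot: [0.0, 0.175, 0.984, 0.0]
wrist_force: [0.2, 0.0, -0.7]
opening: 0.75
grasp_force: 0.0
```

```bash
python3 -c "
from h import *
go(*CUP,150)"
```

```text
t 6.15 pos [561.  313.6  18. ] tool shift [-181.2 -437.7 -132.1] yawY 69.79 tilt 0.03 open 64.1 grip 0.0 F [ 0.2  0.  -0.7]
```

{"method": "jog_arm", "body": {"series": [[[0,0,-30,0,0,0,64],[0,0,-40,0,0,0,64],[0,0,-40,0,0,0,66],[-6,-14,-40,0,0,0,70],[-16,-39,0,0,0,0,70],[-16,-39,0,0,0,0,70],[-16,-39,0,0,0,0,70],[-16,-39,0,0,0,0,70],[-16,-39,0,0,0,0,70],[-16,-39,0,0,0,0,70]]]}}

```text
time_s: 7.15
eef_pos: [0.5708, 0.0439, 0.1681]
eef_rot: [0.0, 0.175, 0.984, 0.0]
wrist_force: [0.4, -0.1, 0.1]
opening: 0.821
grasp_force: 0.0
```

{"method": "jog_arm", "body": {"series": [[[-16,-38,0,0,0,0,70],[-16,-38,0,0,0,0,70],[-16,-38,0,0,0,0,70],[-16,-38,0,0,0,0,70],[-15,-38,0,0,0,0,70],[0,0,20,0,0,0,70],[0,0,30,0,0,0,70],[0,0,0,0,0,0,70],[0,0,0,0,0,0,70],[0,0,0,0,0,0,70]]]}}

```text
time_s: 8.15
eef_pos: [0.5804, -0.1601, 0.1195]
eef_rot: [0.001, 0.175, 0.985, -0.0]
wrist_force: [-0.4, 0.4, 0.5]
opening: 0.817
grasp_force: 0.0
```

```bash
python3 -c "
from h import *
go(*CUP,20)"
```

```text
t 8.15 pos [ 580.4 -160.1  119.5] tool shift [ 0.9  0.2 99.5] yawY 69.82 tilt 0.13 open 69.8 grip 0.0 F [-0.4  0.4  0.5]
```

{"method": "jog_arm", "body": {"series": [[[1,0,25,0,0,0,68],[0,0,25,0,0,0,68],[0,0,25,0,0,0,68],[0,0,15,0,0,0,68],[0,0,10,0,0,0,68],[0,0,0,0,0,0,60],[0,0,0,0,0,0,45],[0,0,0,0,0,0,45],[0,0,0,0,0,0,45],[0,0,0,0,0,0,45]]]}}

```text
time_s: 9.15
eef_pos: [0.5789, -0.1599, 0.0185]
eef_rot: [0.001, 0.176, 0.984, -0.0]
wrist_force: [-0.7, -0.0, 0.4]
opening: 0.633
grasp_force: 62.8
```

```bash
python3 -c "
from h import *
go(457.6,280.1,150)"
```

```text
t 9.15 pos [ 578.9 -159.9   18.5] tool shift [ 265.7  371.  -131.9] yawY 69.78 tilt 0.07 open 54.0 grip 62.77567846700549 F [-0.7 -0.   0.4]
```

{"method": "jog_arm", "body": {"series": [[[0,0,-20,0,0,0,40],[0,0,-40,0,0,0,40],[0,0,-40,0,0,0,40],[5,7,-40,0,0,0,40],[25,35,0,0,0,0,40],[25,35,0,0,0,0,40],[25,35,0,0,0,0,40],[25,35,0,0,0,0,40],[25,35,0,0,0,0,40],[25,35,0,0,0,0,40]]]}}

```text
time_s: 10.15
eef_pos: [0.5072, 0.099, 0.1581]
eef_rot: [0.0, 0.176, 0.984, 0.0]
wrist_force: [1.1, -0.2, -2.0]
opening: 0.639
grasp_force: 63.1
```

{"method": "jog_arm", "body": {"series": [[[25,35,0,0,0,0,40],[25,35,0,0,0,0,40],[25,35,0,0,0,0,40],[25,35,0,0,0,0,40],[11,14,0,0,0,0,40],[0,0,30,0,0,0,40],[0,0,40,0,0,0,40],[0,0,20,0,0,0,40],[0,0,0,0,0,0,40],[0,0,0,0,0,0,40]]]}}

```text
time_s: 11.15
eef_pos: [0.4572, 0.2804, 0.0682]
eef_rot: [-0.0, 0.176, 0.984, -0.0]
wrist_force: [0.5, -0.3, -0.8]
opening: 0.636
grasp_force: 63.2
```

```bash
python3 -c "
from h import *
go(457.6,280.1,25)"
```

```text
t 11.15 pos [457.2 280.4  68.2] tool shift [-0.5 -0.1 43.2] yawY 69.78 tilt 0.01 open 54.3 grip 63.228269163519144 F [ 0.5 -0.3 -0.8]
```

{"method": "jog_arm", "body": {"series": [[[0,0,15,0,0,0,40],[0,0,12,0,0,0,40],[0,0,8,0,0,0,40],[0,0,5,0,0,0,40],[0,0,3,0,0,0,40],[0,0,0,0,0,0,40],[0,0,0,0,0,0,65],[0,0,0,0,0,0,65],[0,0,0,0,0,0,65],[0,0,0,0,0,0,65]]]}}

```text
time_s: 12.15
eef_pos: [0.4572, 0.2804, 0.025]
eef_rot: [0.0, 0.175, 0.984, 0.0]
wrist_force: [-0.0, 0.4, 0.5]
opening: 0.761
grasp_force: 0.0
```

```bash
python3 -c "
from h import *
go(*VASE,150)"
```

```text
t 12.15 pos [457.2 280.4  25. ] tool shift [-170.6 -532.7 -125.1] yawY 69.79 tilt 0.03 open 65.0 grip 0.0 F [-0.   0.4  0.5]
```

{"method": "jog_arm", "body": {"series": [[[0,0,-30,0,0,0,65],[0,0,-40,0,0,0,65],[0,0,-40,0,0,0,65],[-3,-10,-30,0,0,0,65],[-14,-44,0,0,0,0,65],[-14,-44,0,0,0,0,65],[-14,-44,0,0,0,0,65],[-14,-44,0,0,0,0,65],[-14,-44,0,0,0,0,65],[-14,-44,0,0,0,0,65]]]}}

```text
time_s: 13.15
eef_pos: [0.4437, -0.0085, 0.1652]
eef_rot: [0.001, 0.175, 0.985, -0.0]
wrist_force: [0.9, -0.0, 0.5]
opening: 0.763
grasp_force: 0.0
```

{"method": "jog_arm", "body": {"series": [[[-14,-44,0,0,0,0,65],[-14,-44,0,0,0,0,65],[-14,-44,0,0,0,0,65],[-14,-44,0,0,0,0,65],[-14,-44,0,0,0,0,65],[-14,-39,0,0,0,0,60],[0,0,20,0,0,0,60],[0,0,0,0,0,0,60],[0,0,0,0,0,0,60],[0,0,0,0,0,0,60]]]}}

```text
time_s: 14.15
eef_pos: [0.4336, -0.2782, 0.1454]
eef_rot: [0.0, 0.175, 0.985, -0.0]
wrist_force: [-0.2, -0.1, 0.1]
opening: 0.703
grasp_force: 0.0
```

```bash
python3 -c "
from h import *
go(*VASE,50)"
```

```text
t 14.15 pos [ 433.6 -278.2  145.4] tool shift [ 0.4 -0.3 95.4] yawY 69.85 tilt 0.03 open 60.0 grip 0.0 F [-0.2 -0.1  0.1]
```

{"method": "jog_arm", "body": {"series": [[[0,0,25,0,0,0,60],[0,0,25,0,0,0,60],[0,0,25,0,0,0,60],[0,0,15,0,0,0,60],[0,0,8,0,0,0,50],[0,0,0,0,0,0,30],[0,0,0,0,0,0,26],[0,0,0,0,0,0,23],[0,0,0,0,0,0,12],[0,0,0,0,0,0,12]]]}}

```text
time_s: 15.15
eef_pos: [0.4341, -0.2792, 0.0481]
eef_rot: [0.001, 0.175, 0.984, -0.0]
wrist_force: [-0.0, 2.3, 7.7]
opening: 0.25
grasp_force: 51.9
```

```bash
python3 -c "
from h import *
go(594.6,209.3,180)"
```

```text
t 15.15 pos [ 434.1 -279.2   48.1] tool shift [  18.   513.9 -132.1] yawY 69.79 tilt 0.11 open 21.3 grip 51.89701470080763 F [-0.   2.3  7.7]
```

{"method": "jog_arm", "body": {"series": [[[0,0,-10,0,0,0,5],[0,0,-30,0,0,0,5],[0,0,-40,0,0,0,5],[0,0,-40,0,0,0,5],[0,20,-15,0,0,0,5],[1,38,0,0,0,0,5],[1,38,0,0,0,0,5],[1,38,0,0,0,0,5],[1,38,0,0,0,0,5],[2,38,0,0,0,0,5]]]}}

```text
time_s: 16.15
eef_pos: [0.5005, -0.0785, 0.1826]
eef_rot: [0.001, 0.176, 0.984, -0.0]
wrist_force: [0.3, 0.1, -2.0]
opening: 0.252
grasp_force: 52.1
```

{"method": "jog_arm", "body": {"series": [[[2,38,0,0,0,0,5],[2,38,0,0,0,0,5],[1,38,0,0,0,0,5],[2,38,0,0,0,0,5],[1,38,0,0,0,0,5],[1,38,0,0,0,0,5],[1,38,0,0,0,0,5],[1,26,0,0,0,0,5],[1,12,0,0,0,0,5],[0,0,0,0,0,0,5]]]}}

```text
time_s: 17.15
eef_pos: [0.5939, 0.2107, 0.1819]
eef_rot: [0.0, 0.175, 0.985, -0.0]
wrist_force: [0.2, -0.5, -1.7]
opening: 0.25
grasp_force: 53.1
```

```bash
python3 -c "
from h import *
go(594.6,209.3,54.5)
c=snap('scene');cv2.imwrite('pics/vase1.png',cv2.resize(c['frame'][80:330,340:580],None,fx=2.3,fy=2.3))"
```

```text
t 17.15 pos [593.9 210.7 181.9] tool shift [ -1.1  -1.  127.4] yawY 69.9 tilt 0.01 open 21.3 grip 53.075337312184274 F [ 0.2 -0.5 -1.7]
```

View pics/vase1.png

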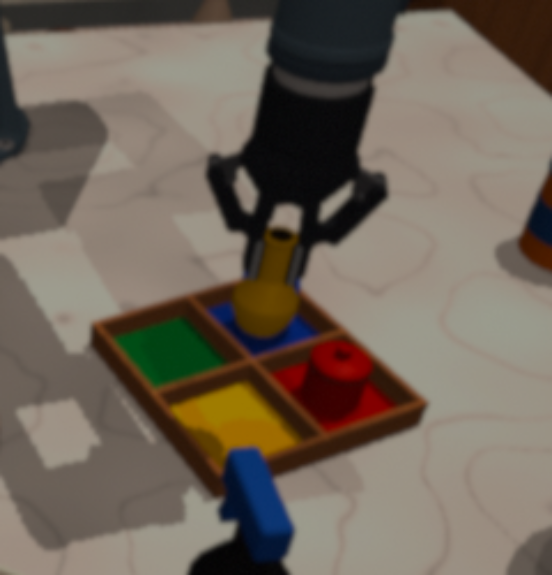

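Vase held upright by the neck (crop 272,280); red jar stands in its bay at (338,385). Lowering.

{"method": "jog_arm", "body": {"series": [[[0,-1,20,0,0,0,5],[0,0,30,0,0,0,5],[0,0,30,0,0,0,5],[0,0,20,0,0,0,5],[0,0,12,0,0,0,5],[0,0,6,0,0,0,5],[0,0,4,0,0,0,5],[0,0,2,0,0,0,5],[0,0,0,0,0,0,5],[0,0,0,0,0,0,5]]]}}

```text
time_s: 18.2
eef_pos: [0.5943, 0.2089, 0.0587]
eef_rot: [0.001, 0.175, 0.984, 0.0]
wrist_force: [-0.3, 0.5, -2.1]
opening: 0.253
grasp_force: 53.1
```

```bash
python3 -c "
from h import *
go(594.6,209.3,54.5)"
```

```text
t 18.2 pos [594.3 208.9  58.7] tool shift [-0.2  0.5  4.2] yawY 69.8 tilt 0.08 open 21.6 grip 53.074863298097625 F [-0.3  0.5 -2.1]
```

{"method": "jog_arm", "body": {"series": [[[0,0,2,0,0,0,5],[0,0,2,0,0,0,5],[0,0,0,0,0,0,5],[0,0,0,0,0,0,26],[0,0,0,0,0,0,40],[0,0,0,0,0,0,52],[0,0,0,0,0,0,52],[0,0,0,0,0,0,52],[0,0,-30,0,0,0,52],[0,0,-40,0,0,0,60]]]}}

```text
time_s: 19.2
eef_pos: [0.5915, 0.2083, 0.1217]
eef_rot: [-0.003, 0.176, 0.984, -0.001]
wrist_force: [0.7, 0.6, -0.2]
opening: 0.704
grasp_force: 0.0
```

```bash
python3 -c "
from h import *
c=snap('top');cv2.imwrite('pics/top2.png',c['frame'])
cv2.imwrite('pics/crop2.png',cv2.resize(c['frame'][245:335,340:430],None,fx=6,fy=6,interpolation=cv2.INTER_CUBIC))
go(448.6,-165.1,200)"
```

```text
t 19.25 pos [596.8 209.4 131.4] tool shift [   9.3 -402.4  -70.2] yawY 69.8 tilt 0.45 open 59.7 grip 0.0 F [5.  1.7 5.4]
```

View pics/top2.png

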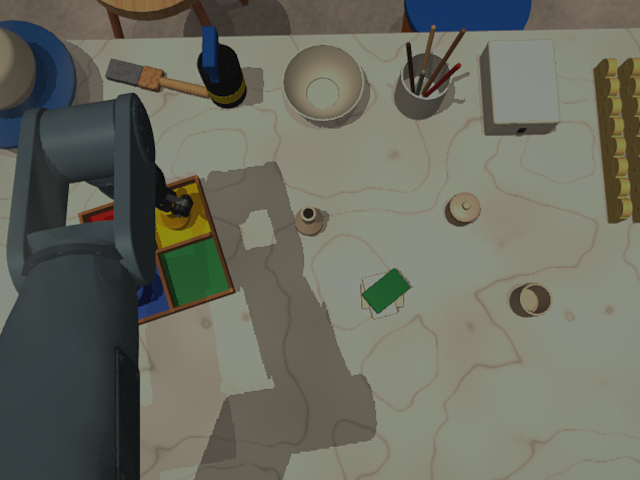

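View pics/crop2.png

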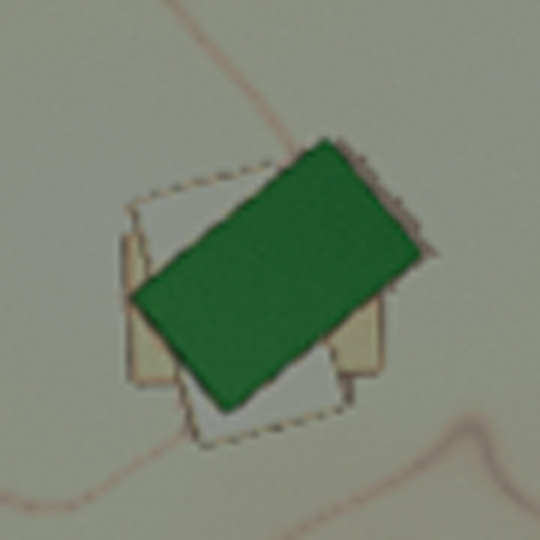

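Pictures show the vase in the yellow bay (180,212), the plain pieces untouched, and the pile unchanged; tile corners in the crop are (327,138), (424,255), (228,412), (131,297), consistent with the first measurement (centre (448.6,-165.1), length along about 127.4°).

{"method": "jog_arm", "body": {"series": [[[0,0,-35,0,0,0,60],[1,-40,0,0,0,0,60],[1,-40,0,0,0,0,60],[1,-40,0,0,0,0,60],[1,-40,0,0,0,0,60],[1,-40,0,0,0,0,60],[1,-40,0,0,0,0,60],[1,-40,0,0,0,0,60],[1,-40,0,0,0,0,60],[1,-40,0,0,0,0,60]]]}}

```text
time_s: 20.25
eef_pos: [0.4602, -0.1274, 0.1591]
eef_rot: [0.0, 0.175, 0.984, -0.0]
wrist_force: [0.5, -0.3, 0.2]
opening: 0.705
grasp_force: 0.0
```

{"method": "jog_arm", "body": {"series": [[[0,-40,0,0,0,0,60],[0,0,20,0,0,0.141,60],[0,0,20,0,0,0.141,60],[0,0,20,0,0,0.141,60],[0,0,0,0,0,0.142,60],[0,0,0,0,0,0,60],[0,0,0,0,0,0,60],[0,0,0,0,0,0,60],[0,0,0,0,0,0,60],[0,0,0,0,0,0,60]]]}}

```text
time_s: 21.25
eef_pos: [0.4472, -0.1636, 0.0991]
eef_rot: [0.0, 0.442, 0.897, -0.0]
wrist_force: [-0.5, -0.5, 0.0]
opening: 0.708
grasp_force: 0.0
```

```bash
python3 -c "
from h import *
go(448.6,-165.1,25)
c=dict(np.load('top.npz'))
q=np.array([world(c,u,v,.036)*1000 for u,v in((394.5,268),(410.7,287.5),(378,313.7),(361.8,294.5))])[:,:2]
e=q[3]-q[0]+q[2]-q[1];print(q.mean(0).round(1),np.degrees(np.arctan2(e[1],e[0])))"
```

```text
t 21.25 pos [ 447.2 -163.6   99.1] tool shift [-2.   0.1 74.1] yawY 37.48 tilt 0.04 open 60.5 grip 0.0 F [-0.5 -0.5  0. ]
[ 448.6 -165. ] 127.47458023247206
```

{"method": "jog_arm", "body": {"series": [[[-2,0,20,0,0,0,60],[0,0,20,0,0,0,60],[0,0,15,0,0,0,60],[0,0,10,0,0,0,60],[0,0,6,0,0,0,60],[0,0,3,0,0,0,60],[0,0,0,0,0,0,52],[0,0,0,0,0,0,48],[0,0,0,0,0,0,38],[0,0,0,0,0,0,38]]]}}

```text
time_s: 22.25
eef_pos: [0.449, -0.1655, 0.0259]
eef_rot: [0.001, 0.443, 0.897, -0.0]
wrist_force: [-1.4, 1.0, 5.6]
opening: 0.51
grasp_force: 61.4
```

```bash
python3 -c "
from h import *
go(490.7,176.2,125)"
```

```text
t 22.25 pos [ 449.  -165.5   25.9] tool shift [245.9 240.9 -99.4] yawY 37.43 tilt 0.1 open 43.6 grip 61.368030309677124 F [-1.4  1.   5.6]
```

{"method": "jog_arm", "body": {"series": [[[0,0,-5,0,0,0,30],[0,0,-10,0,0,0,30],[0,0,-20,0,0,0,30],[0,0,-30,0,0,0,30],[0,0,-35,0,0,0,30],[0,0,0,0,0,0,30],[0,0,0,0,0,0,30],[0,0,0,0,0,0,30],[0,0,0,0,0,0,30],[0,0,0,0,0,0,30]]]}}

```text
time_s: 23.25
eef_pos: [0.4475, -0.1647, 0.1237]
eef_rot: [-0.001, 0.443, 0.897, 0.0]
wrist_force: [-1.0, 0.0, -0.8]
opening: 0.505
grasp_force: 61.1
```

```bash
python3 -c "
from h import *
go(490.7,176.2,125)
c=snap('scene');cv2.imwrite('pics/tile1.png',cv2.resize(c['frame'][130:310,130:370],None,fx=3,fy=3))"
```

```text
t 23.25 pos [ 447.5 -164.7  123.7] tool shift [244.5 241.4  -1. ] yawY 37.41 tilt 0.13 open 43.1 grip 61.0893452167511 F [-1.   0.  -0.8]
```

View pics/tile1.png

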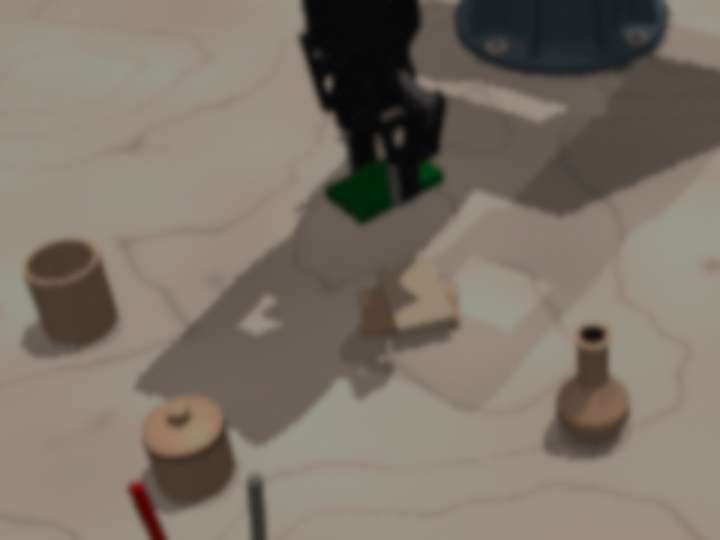

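{"method": "jog_arm", "body": {"series": [[[14,14,0,0,0,0,30],[28,28,0,0,0,0,30],[28,28,0,0,0,0,30],[28,28,0,0,0,0,30],[28,28,0,0,0,0,30],[28,28,0,0,0,0,30],[28,28,0,0,0,0,30],[28,28,0,0,0,0,30],[20,18,0,0,0,0,30],[14,13,0,0,0,0,30]]]}}

```text
time_s: 24.3
eef_pos: [0.4909, 0.1772, 0.1242]
eef_rot: [-0.0, 0.442, 0.897, -0.0]
wrist_force: [-0.2, -0.9, -0.7]
opening: 0.503
grasp_force: 61.1
```

{"method": "jog_arm", "body": {"series": [[[0,0,0,0,0,0,30],[0,0,0,0,0,0,30],[0,0,20,0,0,0,30],[0,0,30,0,0,0,30],[0,0,20,0,0,0,30],[0,0,10,0,0,0,30],[0,0,0,0,0,0,30],[0,0,0,0,0,0,30],[0,0,0,0,0,0,30],[0,0,0,0,0,0,30]]]}}

```text
time_s: 25.3
eef_pos: [0.4924, 0.1752, 0.0459]
eef_rot: [0.001, 0.443, 0.897, 0.001]
wrist_force: [-0.6, -0.2, -0.2]
opening: 0.508
grasp_force: 61.1
```

```bash
python3 -c "
from h import *
go(490.7,176.2,8.5)"
```

```text
t 25.3 pos [492.4 175.2  45.9] tool shift [ 1.9 -0.8 37.4] yawY 37.41 tilt 0.12 open 43.3 grip 61.14752411842346 F [-0.6 -0.2 -0.2]
```

{"method": "jog_arm", "body": {"series": [[[1,0,12,0,0,0,30],[0,0,12,0,0,0,30],[0,0,7,0,0,0,30],[0,0,4,0,0,0,30],[0,0,2,0,0,0,30],[0,0,0,0,0,0,30],[0,0,0,0,0,0,30],[0,0,0,0,0,0,30],[0,0,0,0,0,0,30],[0,0,0,0,0,0,30]]]}}

```text
time_s: 26.3
eef_pos: [0.49, 0.1759, 0.0079]
eef_rot: [-0.001, 0.443, 0.897, -0.001]
wrist_force: [-4.8, -0.8, 5.9]
opening: 0.503
grasp_force: 61.9
```

```bash
python3 -c "
from h import *
go(490.7,176.2,8.5)"
```

```text
t 26.3 pos [490.  175.9   7.9] tool shift [-0.2  0.7 -0.6] yawY 37.43 tilt 0.11 open 43.0 grip 61.94411516189575 F [-4.8 -0.8  5.9]
```

{"method": "jog_arm", "body": {"series": [[[0,0,0,0,0,0,50],[0,0,0,0,0,0,55],[0,0,0,0,0,0,55],[0,0,0,0,0,0,55],[0,0,-15,0,0,0,55],[0,0,-30,0,0,0,55],[0,0,-40,0,0,0,55],[0,0,-40,0,0,0,55],[0,0,-40,0,0,0,55],[0,0,-40,0,0,0,55]]]}}

```text
time_s: 27.3
eef_pos: [0.4905, 0.1759, 0.2144]
eef_rot: [0.0, 0.443, 0.897, 0.0]
wrist_force: [1.1, 0.5, 0.0]
opening: 0.647
grasp_force: 0.0
```

{"method": "jog_arm", "body": {"series": [[[-30,0,0,0,0,0,55],[-35,0,0,0,0,0,55],[-35,0,0,0,0,0,55],[-35,0,0,0,0,0,55],[-35,0,0,0,0,0,55],[-35,0,0,0,0,0,55],[-35,0,0,0,0,0,55],[-20,0,0,0,0,0,55],[0,0,0,0,0,0,55],[0,0,0,0,0,0,55]]]}}

```text
time_s: 28.3
eef_pos: [0.6484, -0.0306, 0.2122]
eef_rot: [-0.001, 0.443, 0.896, 0.0]
wrist_force: [-0.4, 0.3, -0.4]
opening: 0.648
grasp_force: 0.0
```

```bash
python3 -c "
from h import *
c=snap('top');cv2.imwrite('pics/top3.png',c['frame'])
s=snap('scene');cv2.imwrite('pics/scene3.png',s['frame'])
C=np.array([526.1,244.7]);a=np.radians(107.7);M=np.array([[np.cos(a),np.sin(a)],[-np.sin(a),np.cos(a)]])
vv,uu=np.mgrid[160:350,60:250]
w,*x=c['rotation'];R=Rot.from_quat([*x,w]).as_matrix()
P=(np.stack([(uu-c['cx'])/c['fx'],(vv-c['cy'])/c['fy'],np.ones_like(uu)],-1)*c['z_map'][160:350,60:250,None]@R.T+c['xyz'])*1000
L=(P[...,:2]-C)@M.T
for n,sx,sy,lo in(('blue',1,1,55),('green',-1,1,13),('yellow',-1,-1,80),('red',1,-1,42)):
    m=(abs(L[...,0]*sx-54.5)<48)&(abs(L[...,1]*sy-54.5)<48)&(P[...,2]>lo)
    p=L[m].astype(np.float32); print(n,cv2.minAreaRect(p),'z',np.percentile(P[m][:,2],[5,50,95]).round(1))
go(0,0,0)"
```

```text
blue ((52.72892761230469, 53.23427963256836), (56.50697708129883, 52.35734558105469), 15.330491065979004) z [57.  68.8 73.2]Traceback (most recent call last):
  File "<string>", line 12, in <module>
    p=L[m].astype(np.float32); print(n,cv2.minAreaRect(p),'z',np.percentile(P[m][:,2],[5,50,95]).round(1))
                                                              ~~~~~~~~~~~~~^^^^^^^^^^^^^^^^^^^^^
    return _quantile_unchecked(
        a, q, axis, out, overwrite_input, method, keepdims, weights)
    return _ureduce(a,
                    func=_quantile_ureduce_func,
    ...<5 lines>...
                    overwrite_input=overwrite_input,
                    method=method)
    r = func(a, **kwargs)
    result = _quantile(arr,
                       quantiles=q,
    ...<2 lines>...
                       out=out,
                       weights=wgt)
    slices_having_nans = np.isnan(arr[-1, ...])
                                  ~~~^^^^^^^^^
IndexError: index -1 is out of bounds for axis 0 with size 0
```

View pics/top3.png

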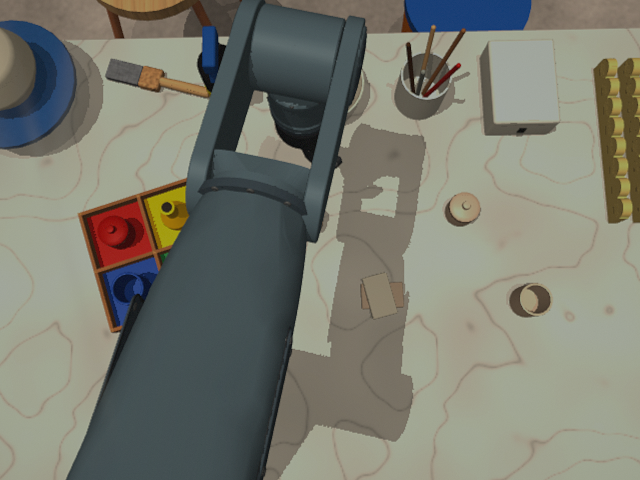

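View pics/scene3.png

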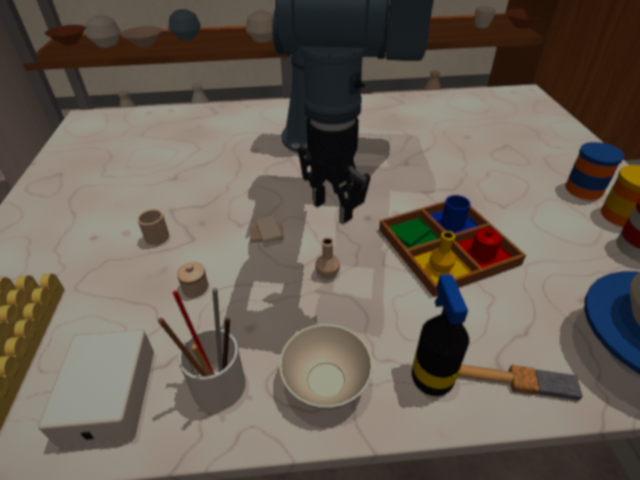

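The top view shows the jar, cup and vase upright in their bays, the plain pieces unmoved, and the two lower tiles in place at (381,295). The tile's bay is hidden by the arm there, but the scene view shows it at (412,232). I'll check the tile by depth, then hand in if it passes.

```bash
python3 -c "
from h import *
c=dict(np.load('scene.npz'))
vv,uu=np.mgrid[195:300,375:530]
w,*x=c['rotation'];R=Rot.from_quat([*x,w]).as_matrix()
P=(np.stack([(uu-c['cx'])/c['fx'],(vv-c['cy'])/c['fy'],np.ones_like(uu)],-1)*c['z_map'][195:300,375:530,None]@R.T+c['xyz'])*1000
a=np.radians(107.7);M=np.array([[np.cos(a),np.sin(a)],[-np.sin(a),np.cos(a)]]);L=(P[...,:2]-[526.1,244.7])@M.T
m=(abs(L[...,0]+54.5)<44)&(abs(L[...,1]-54.5)<44)
p=np.c_[L[m],P[m][:,2]]; t=p[(p[:,2]>12)&(p[:,2]<26)]
print(len(p),len(t),np.percentile(t,[5,50,95],axis=0).round(1),cv2.minAreaRect(t[:,:2].astype(np.float32)))
A=np.c_[t[:,:2],np.ones(len(t))];s=np.linalg.lstsq(A,t[:,2],rcond=None)[0];print('slope',s)
ok=len(t)>50 and np.hypot(*s[:2])<.1 and np.median(t[:,2])<22
print(ok)
if ok: print(ctrl.hand_in())
"
```

```text
800 475 [[-91.5  28.3  14. ]
 [-58.7  51.8  17.5]
 [-25.   76.2  19.6]] ((-58.199989318847656, 54.570152282714844), (78.73445129394531, 47.266178131103516), 19.231008529663086)
slope [-2.79312431e-03  2.92152009e-02  1.56947126e+01]
True
the job is handed in; nothing more can be done
None
```

The job is handed in: the blue cup, green tile, yellow vase and red jar are each in the bay of their own colour (about 28 s used), and the unglazed pieces looked unmoved in the last pictures, though hand-in gave no verdict.

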